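Centre the weighing tub and tare the touchless bench scale

TASK

The empty cream-coloured tub has been set down off-centre on the bench scale: push it gently, without lifting it, to the middle of the weighing pan. Then tare the scale at its touchless sensor, the one with the blue ring: hold your fingertips just above it, within a few centimetres and without contact, for at least two seconds, and take the hand well away. Touch nothing of the scale itself, do not bring the fingertips down over the orange-ringed sensor, and leave everything else on the bench where it is.

Things in the scene. Friction and masses are not known exactly. Their poses are not given: they have to be found in the camera images.
- tub: round open tub of cream plastic, empty, about 250 g: 130 mm across at the rim, 116 at the foot (inside 122 and 110), 55 mm tall, wall 4 mm, floor 5 mm thick. Origin at the middle of its underside, z up. Stands loose on the scale's pan, about 40 to 70 mm off the middle; slides under a few newtons and, pushed low down from inside or outside, does not tip. Over 25 N on it is rough (meet it slower than 0.1 m/s).
- scale: bench scale, fixed: white housing 250 mm wide (y), 290 mm deep (x); steel pan 190 mm (x) by 242 mm (y), flat top 95 mm above the bench, which does not move; dark sloping display panel in front. Origin on the bench under the pan's middle; x from the display side to the back, y to the left seen from the display side, z up.
- pan_middle (a point): middle of the pan's top surface, 95 mm above the bench, where the middle of the tub's underside belongs; axes as the scale's.
- tare_sensor: touchless tare sensor: level round black window in a blue ring 40 mm across, in the display panel, 145 mm in front of the pan's middle and 92 mm left or right of it (the two sensors may be either way round). Origin at the middle of its top face, 69 mm above the bench, z up. It sees fingertips pointed at its middle (to 20 mm sideways), up to 50 mm above it.
- log_sensor: the other touchless sensor, orange ring, which logs a weighing: same make and height, 184 mm from the tare sensor, on the other side of the panel. Origin at the middle of its top face, z up. Fingertips within 30 mm of its middle sideways and less than 65 mm above it set it off.
- squeeze_bottle: white squeeze bottle with an orange cap, 56 mm across, 150 mm tall; a loose bystander to be left alone; origin at the middle of its underside
- steel_cup: open steel cup, 70 mm across, 80 mm tall; a loose bystander to be left alone; origin at the middle of its underside
- amber_jar: amber glass jar with a white lid, 66 mm across, 100 mm tall; a loose bystander to be left alone; origin at the middle of its underside
- spatula: spatula lying flat, along its own x; a loose bystander to be left alone; origin at the middle of its underside
- brush: pastry brush lying flat, along its own x; a loose bystander to be left alone; origin at the middle of its underside
- scraper: dough scraper lying flat: steel blade with a wooden grip, about 95 x 120 mm; a loose bystander to be left alone; origin at the middle of its underside
- sweet_mould: wooden sweet mould with three round hollows, 170 x 60 x 30 mm; a loose bystander to be left alone; origin at the middle of its underside

How it is judged:
By the outcome, as a careful person would: the job done as asked, in the order asked, and still so for the second after the job is handed in, with the robot touching nothing.
It also fails if it takes over 58 s, if anything falls off the work surface, if the arm or the gripper's body presses on something with over 40 N, if the wrist force passes 120 N, or if a joint passes its speed limit or range.

ROBOT

A 6-joint arm with a two-finger parallel gripper is mounted at the origin on the work surface. World frame = base frame: x ahead of the robot, y to its left, z up, the work surface at z = 0. Lengths are in mm, angles in degrees, forces in N, time in s.
With the tool pointing down it reaches from about 300 to 850 mm from the base axis. Payload 4.2 kg.
Tool frame: the origin (TCP) lies midway between the tips of the shut fingers; the grasp point (between the pads) lies 19 mm behind it; x points along the fingers, z is the direction in which the jaws open and shut, and the axes are right-handed (so a half turn about x gives the same grasp; the last joint's range is limited). The gripper opens to 91 mm and grips with 3 to 60 N. Pads are 32 mm wide; open, the fingers measure 118 mm over their backs; the gripper's body (76 mm by 178 mm) begins 60 mm behind the grasp point.
Start: joints at [-68.239, 18.312, 89.639, -0, 72.044, -1.146], TCP at [223.814, -529.67, 213.976] pointing down, gripper open.
Joint ranges: [-177.97, 177.97], [-48.28, 115.42], [12.27, 149.76], [-77.06, 257.06], [2.81, 150.46], [-146.56, 146.56]. Speed limits (degrees/s): [147.25, 147.25, 180, 180, 180, 180].

INTERFACE

Orientations are given as [roll, pitch, yaw] about the fixed x, y, z axes, in that order (R = Rz(yaw) Ry(pitch) Rx(roll)).
In Python, from workcell import env gives the robot as it stands.
- The arm moves only by the tool send_rows, never from a script. Its argument "commands" is a list that holds one entry, the list of rows, each a list of 6 numbers: the shift along the tool's x, y, z normalised to -1 to 1, where 1 is 0.1 m, then the turn, a rotation vector about the tool's x, y, z normalised to -1 to 1, where 1 is 2 pi rad. In form: [[[x, y, z, wx, wy, wz], ...]]. A call has 1 to 20 rows; each row is the pose to reach, as a shift and turn from the pose commanded when the call began, along the tool's axes at that moment, turning the shorter way round; what a row does not reach only later rows make up. A row lasts 1/8 s, in which the tool goes at most 62.5 mm and 10.7 degrees, less where a joint would pass 70% of its speed; a pose out of reach is approached as far as the arm can. A call with a number of a shift or a turn outside -1 to 1 is refused whole. A call with a gripper value outside its range is refused whole. "jaw" is the closure, from -1 (fully open) to 1 (shut), so that 0 is half open, set as the call begins (left out, the last holds). The fingers move at their own pace and stop on an object; "force" is the grip in N (left out, the last holds). Time passes only in rows, so rows that repeat a pose let the fingers close. It gives the time, the measured TCP pose, the force and the opening at its end, in the units of the state.
- env.state(): the state, without advancing time (a new reading comes with each control period).
- env.grab_frame(name): name is "scene" or "top" or "wrist"; returns (picture, depth): 480x640x3 uint8, red, green, blue; 480x640 float32, mm along the optical axis (not along the pixel's ray), 0 where there is no reading.
- env.get_calibration(name): a dict with "mtx" (3x3 intrinsics, pixels), "dist_coeffs" ([k1, k2, p1, p2, k3] as OpenCV has them; the pictures are not rectified), "camera_from_world" (4x4, takes a point from world to camera coordinates). Camera axes: x right, y up, looking along -z (the intrinsics and any distortion apply to the point x, -y, -z); pixel columns grow to the right and rows downward; lengths in mm; the calibration is good to about 2 mm. A picture is of the moment at which its call begins: read the wrist's pose just before it. get_calibration takes no time and is no camera call; for the wrist camera it gives the pose at the moment of the call.
- env.job_done(): hands the job in, once; it reports no verdict.
The state is a dict: "time_s": time; "qpos": joint angles; "qvel": joint speeds; "effort": joint torques, N m; "ee_pos": TCP position; "ee_rot": TCP orientation; "force": force on the tool from outside, world axes, zero at the start; "torque": the same for the moment, N m; "gripper_width": finger opening in mm.
Only numpy, scipy, OpenCV 4.12 (cv2) and the standard library are available. Lean on these libraries where they do the work, as an engineer would, in place of code of your own. Each camera call takes 0.05 s, during which the arm holds its last target.

## Working session

There is one attempt and no reset: what is moved stays moved. The work goes in short steps, Python scripts to look and compute and a tool call to move; the robot and the scene stay as the last step left them, time stands still between calls to the robot, and variables do not carry over. Pictures are saved under pics/ and viewed, and the job is handed in when it is done.

Besides the shell and the picture viewer there is one more tool, called after "Call:" as name([rows], argument=value, ...), one row to a line, values as JSON. send_rows: Moves the arm, as the interface text tells. Its arguments: {"type":"object","properties":{"commands":{"type":"array","items":{"type":"array","items":{"type":"array","items":{"type":"number","minimum":-1,"maximum":1}}}},"jaw":{"type":"number"},"force":{"type":"number"}},"required":["commands"]}

```bash
mkdir -p pics; ls; python3 - <<'E'
from workcell import env
import cv2,numpy as np
s=env.state();print({k:np.round(v,2).tolist() for k,v in s.items()})
for n in("top","scene"):
    p,d=env.grab_frame(n);cv2.imwrite(f"pics/{n}0.png",p[...,::-1]);np.save(f"pics/{n}0.npy",d)
    c=env.get_calibration(n);print(n,np.round(c["mtx"],1).tolist(),c["dist_coeffs"],np.round(c["camera_from_world"],3).tolist())
E
```

```text
pics
{'time_s': 0.0, 'qpos': [-68.24, 18.35, 89.71, 0.0, 72.04, -1.15], 'qvel': [0.15, -0.01, 0.02, -0.01, 0.07, -0.02], 'effort': [0.0, -41.25, -23.2, 0.07, 0.05, -0.0], 'ee_pos': [223.62, -529.18, 213.11], 'ee_rot': [178.67, 89.9, 111.58], 'force': [-0.31, 0.08, 0.65], 'torque': [0.01, -0.01, 0.03], 'gripper_width': 91.1}
top [[542.5, 0.0, 322.6], [0.0, 542.5, 241.8], [0.0, 0.0, 1.0]] [0.0188627 0.        0.        0.        0.       ] [[-0.026, -1.0, 0.003, 31.65], [0.996, -0.025, 0.087, -561.563], [-0.086, 0.005, 0.996, -1173.495], [0.0, 0.0, 0.0, 1.0]]
scene [[538.7, 0.0, 307.5], [0.0, 538.7, 226.1], [0.0, 0.0, 1.0]] [-0.15035242  0.          0.          0.          0.        ] [[-0.484, 0.875, -0.013, 252.703], [-0.685, -0.369, 0.628, 314.222], [0.545, 0.313, 0.778, -1628.723], [0.0, 0.0, 0.0, 1.0]]
```

View pics/top0.png

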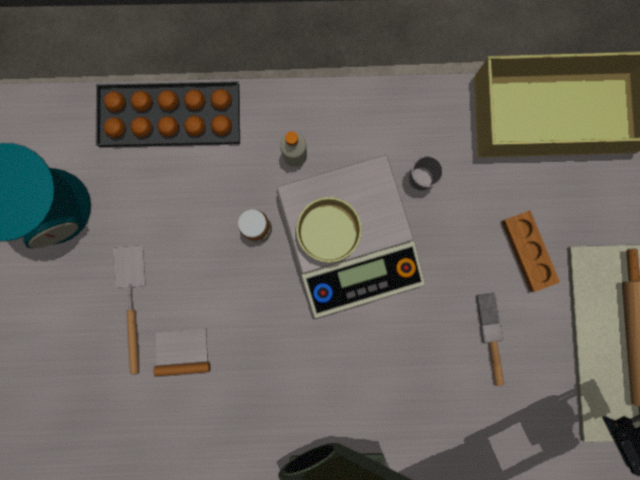

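View pics/scene0.png

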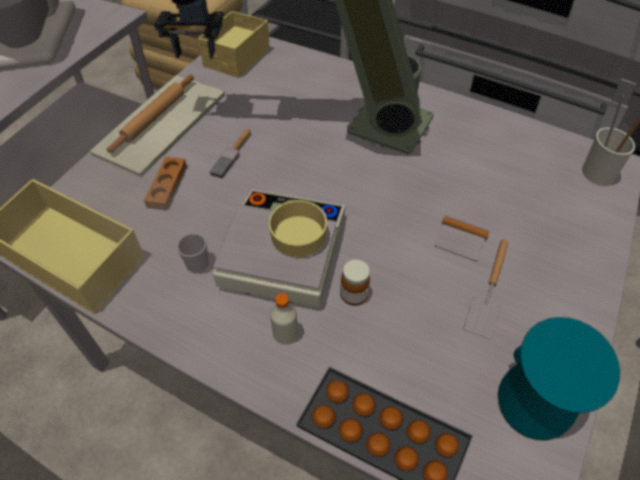

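The top view shows the tub at about (329,230), the blue ring at (323,293), the orange ring at (406,268), the jar at (253,224), the bottle at (292,145) and the cup at (425,173). Next I'll measure these positions.

```bash
cat > h.py <<'E'
from workcell import env
import cv2,numpy as np
def ray(c,uv):
    uv=np.asarray(uv,float).reshape(-1,1,2)
    n=cv2.undistortPoints(uv,c["mtx"],c["dist_coeffs"]).reshape(-1,2)
    T=c["camera_from_world"];R=T[:3,:3]
    o=-R.T@T[:3,3]
    d=np.c_[n[:,0],-n[:,1],-np.ones(len(n))]@R
    return o,d
def plane(c,uv,z):
    o,d=ray(c,uv);return o+d*((z-o[2])/d[:,2])[:,None]
def circ(P):
    A=np.c_[2*P[:,:2],np.ones(len(P))];s=np.linalg.lstsq(A,(P[:,:2]**2).sum(1),rcond=None)[0]
    return s[:2],np.sqrt(s[2]+s[0]**2+s[1]**2)
def blobs(m,amin=30):
    n,l,st,ce=cv2.connectedComponentsWithStats(m.astype(np.uint8));return [(i,st[i].tolist(),ce[i]) for i in range(1,n) if st[i,4]>amin],l
E
python3 - <<'E'
from h import *
for n in("top","scene"):
    p=cv2.imread(f"pics/{n}0.png");h=cv2.cvtColor(p,cv2.COLOR_BGR2HSV);c=env.get_calibration(n)
    H,S,V=h[...,0].astype(int),h[...,1],h[...,2]
    for nm,m in(("blue",(H>100)&(H<125)&(S>150)&(V>90)),("orange",(H>5)&(H<20)&(S>170)&(V>110)),("cream",(H>20)&(H<35)&(S>50)&(V>90))):
        b,l=blobs(m)
        for i,st,ce in b:
            if n=="top" and not(240<ce[0]<440 and 120<ce[1]<330):continue
            if n=="scene" and not(160<ce[0]<400 and 170<ce[1]<350):continue
            z={"blue":69,"orange":69,"cream":150}[nm]
            ct=max(cv2.findContours((l==i).astype(np.uint8),cv2.RETR_EXTERNAL,cv2.CHAIN_APPROX_NONE)[0],key=len).reshape(-1,2)
            P=plane(c,ct,z); hull=cv2.convexHull(P[:,:2].astype(np.float32)).reshape(-1,2)
            (cc,r)=circ(hull)
            print(n,nm,st,ce.round(1),"centroid",plane(c,[ce],z).round(1)[0,:2],"circ",cc.round(1),r.round(1))
p=cv2.imread("pics/top0.png");cv2.imwrite("pics/z0.png",cv2.resize(p[110:340,220:460],None,fx=3.3,fy=2.6*3.3/2.6*0.78,interpolation=cv2.INTER_CUBIC))
E
```

```text
top blue [314, 283, 19, 20, 206] [322.6 292.4] centroid [451.3  20.4] circ [451.4  20.2] 19.6
top orange [286, 132, 12, 12, 109] [291.1 137.4] centroid [786.3  79.9] circ [786.2  79.3] 12.3
top orange [397, 258, 18, 19, 172] [405.4 267.2] centroid [ 499.9 -156.1] circ [ 500.2 -156.1] 19.0
top cream [296, 197, 66, 66, 3022] [327.9 231.6] centroid [571.3   7.1] circ [575.9   6.1] 64.7
scene blue [322, 205, 16, 13, 105] [330.4 210.4] centroid [452.   26.3] circ [454.4  23.3] 20.1
scene orange [250, 193, 15, 12, 105] [257.  198.7] centroid [ 504.6 -153.4] circ [ 503.8 -154.6] 19.4
scene orange [276, 294, 12, 12, 119] [281.5 299.4] centroid [727.2  49.8] circ [727.5  49.4] 13.8
scene cream [268, 199, 60, 58, 2228] [297.9 225. ] centroid [586.1  13.3] circ [588.6  15.5] 74.5
```

View pics/z0.png

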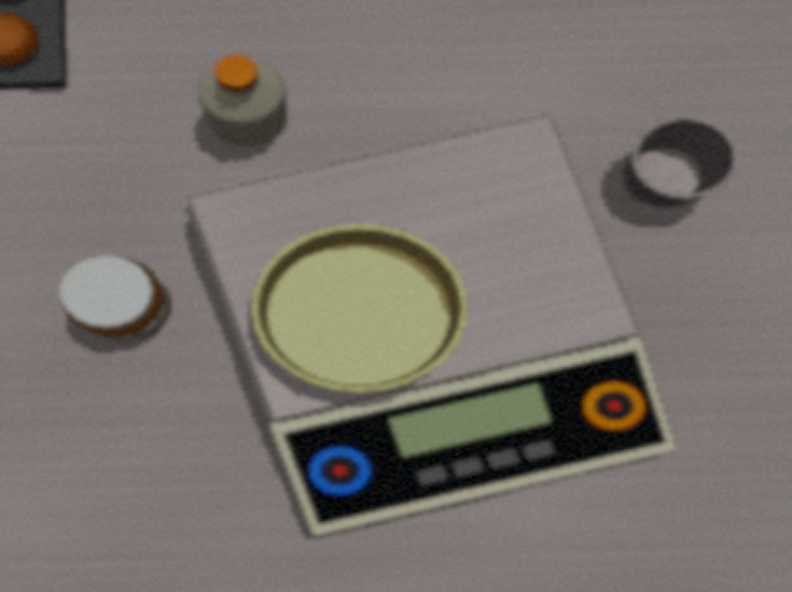

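```bash
cat >> h.py <<'E'
from scipy.spatial.transform import Rotation as Ro
def RT(s=None):
    s=s or env.state();return Ro.from_euler("xyz",s["ee_rot"],degrees=True).as_matrix(),np.array(s["ee_pos"])
def to(tgt,zdir=None):
    """print shift (units) and turn to target pos; zdir = wanted world azimuth of tool z, deg"""
    R,p=RT();print("pos",p.round(1),"zaz",np.degrees(np.arctan2(R[1,2],R[0,2])).round(1),"shift",(R.T@(np.array(tgt)-p)/100).round(3))
    if zdir is not None:
        a=np.radians(zdir);z=np.array([np.cos(a),np.sin(a),0]);x=np.array([0,0,-1.]);W=np.c_[x,np.cross(z,x),z]
        print("turn",(Ro.from_matrix(R.T@W).as_rotvec()/(2*np.pi)).round(4))
E
python3 - <<'E'
from h import *
R,p=RT();print(R.round(3));to([555,25,240],-41.7);to([555,25,240],48.3)
# pan edges in top image
c=env.get_calibration("top");p=cv2.imread("pics/top0.png")
# pan corners from zoomed picture (3.3 x, 2.574 y)
z=np.array([[190,203],[549,117],[637,338],[270,420]],float);uv=z/[3.3,3.3*.78]+[220,110]
P=plane(c,uv,95)[:,:2];print(P.round(1),P.mean(0).round(1),np.linalg.norm(np.roll(P,-1,0)-P,axis=1).round(1))
for nm,q,zz in(("jar",(253,222),100),("bottle",(291,138),150),("cup",(428,170),80)):print(nm,plane(c,[q],zz).round(0))
E
```

```text
[[-0.001  0.921  0.389]
 [ 0.001  0.389 -0.921]
 [-1.     0.    -0.002]]
pos [ 223.7 -529.2  213.2] zaz -67.1 shift [-0.262  5.209 -3.816]
turn [-0.0705 -0.0002 -0.0001]
pos [ 223.7 -529.2  213.2] zaz -67.1 shift [-0.262  5.209 -3.816]
turn [-3.205e-01 -2.000e-04 -3.000e-04]
[[ 669.7  109.2]
 [ 735.2 -121. ]
 [ 552.4 -170. ]
 [ 492.2   62.4]] [612.4 -29.8] [239.4 189.2 240.1 183.6]
jar [[601. 161. 100.]]
bottle [[762.  76. 150.]]
cup [[ 705. -210.   80.]]
```

Call:
send_rows([
  [[-0.15, 0.5, -0.37, -0.03, 0, 0], [-0.3, 1, -0.74, -0.06, 0, 0], [-0.3, 1, -0.74, -0.07, 0, 0], [-0.3, 1, -0.74, -0.07, 0, 0]],
], jaw=1)

```text
time_s: 0.6
ee_pos: [287.4, -422.0, 244.0]
ee_rot: [-66.7, 90.0, -108.6]
force: [-0.1, -0.3, -0.1]
gripper_width: 54.1
```

```bash
python3 - <<'E'
from h import *
to([560,20,240],-41.7)
E
```

```text
pos [ 287.4 -422.   244. ] zaz -41.9 shift [ 0.039  5.111 -0.919]
turn [-0.0005  0.      0.    ]
```

Call:
send_rows([
  [[0, 0.5, -0.1, 0, 0, 0], [0, 1, -0.2, 0, 0, 0]],
])

```text
time_s: 0.85
ee_pos: [339.0, -334.6, 243.2]
ee_rot: [174.6, 89.9, 132.5]
force: [0.8, -1.1, -1.0]
gripper_width: 33.9
```

Call:
send_rows([
  [[0, 0.5, -0.1, 0, 0, 0], [0, 1, -0.2, 0, 0, 0]],
])

```text
time_s: 1.1
ee_pos: [391.3, -246.4, 243.5]
ee_rot: [-154.9, 90.0, 163.0]
force: [0.8, -1.1, 0.7]
gripper_width: 14.3
```

Call:
send_rows([
  [[0, 0.5, -0.1, 0, 0, 0], [0, 1, -0.2, 0, 0, 0]],
])

```text
time_s: 1.35
ee_pos: [443.3, -158.5, 243.5]
ee_rot: [-132.5, 90.0, -174.5]
force: [0.5, -0.4, -0.1]
gripper_width: 0.1
```

Call:
send_rows([
  [[0, 0.5, -0.1, 0, 0, 0], [0, 1, -0.2, 0, 0, 0], [0, 1, -0.2, 0, 0, 0], [0, 1, -0.2, 0, 0, 0]],
])

```text
time_s: 1.85
ee_pos: [494.3, -72.2, 243.3]
ee_rot: [-119.4, 89.9, -161.3]
force: [-0.6, 0.3, -0.4]
gripper_width: 0.5
```

```bash
python3 - <<'E'
from h import *
to([560,20,240],-41.7)
p,d=env.grab_frame("wrist");cv2.imwrite("pics/w1.png",p[...,::-1]);print(np.round(env.get_calibration("wrist")["camera_from_world"],3).tolist())
p,d=env.grab_frame("scene");cv2.imwrite("pics/s1.png",p[...,::-1])
E
```

```text
pos [494.3 -72.2 243.3] zaz -42.0 shift [ 0.032  1.125 -0.128]
turn [-0.0007 -0.0001  0.0002]
[[0.743, -0.669, -0.001, -414.979], [0.645, 0.717, -0.264, -229.613], [0.177, 0.196, 0.965, -492.497], [0.0, 0.0, 0.0, 1.0]]
```

View pics/w1.png

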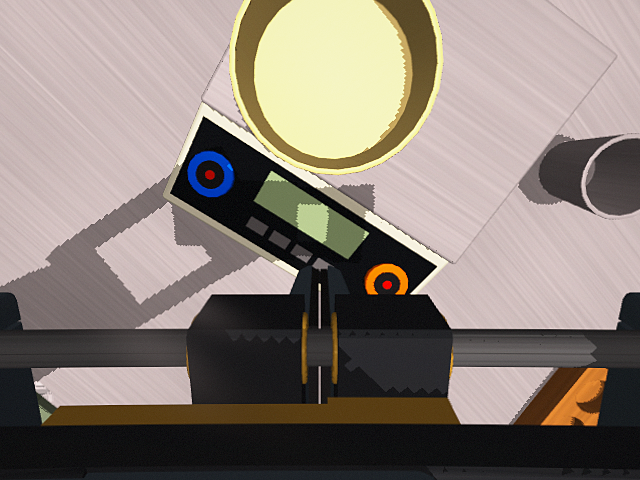

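View pics/s1.png

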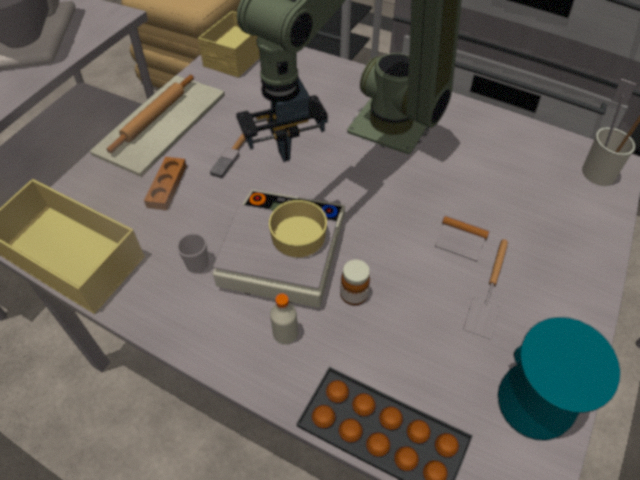

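The wrist view is sharp: blue ring at about (210,174), orange at (387,285), tub rim around (336,65), pan corners at (615,57) and (455,263). Measuring from it next.

```bash
cat >> h.py <<'E'
def meas(p,c):
    h=cv2.cvtColor(p,cv2.COLOR_BGR2HSV);H,S,V=h[...,0].astype(int),h[...,1],h[...,2];out={}
    for nm,m,z in(("blue",(H>100)&(H<125)&(S>150)&(V>90),69),("orange",(H>8)&(H<22)&(S>170)&(V>150),69),("tub",(H>20)&(H<35)&(S>45)&(V>60),150)):
        b,l=blobs(m,60)
        for i,st,ce in b:
            ct=max(cv2.findContours((l==i).astype(np.uint8),cv2.RETR_EXTERNAL,cv2.CHAIN_APPROX_NONE)[0],key=len).reshape(-1,2)
            k=(ct[:,0]>2)&(ct[:,0]<637)&(ct[:,1]>2)&(ct[:,1]<477);ct=ct[k]
            if len(ct)<10:continue
            P=plane(c,ct,z)[:,:2];cc,r=circ(P)
            e=abs(np.linalg.norm(P-cc,axis=1)-r);g=e<2.5
            if g.sum()>10:cc,r=circ(P[g])
            print(nm,st,cc.round(1),r.round(1),"in",g.mean().round(2))
E
python3 - <<'E'
from h import *
c=env.get_calibration("wrist");print(c["dist_coeffs"],c["mtx"][0])
meas(cv2.imread("pics/w1.png"),c)
P=plane(c,[[615.5,57],[455,263.5]],95);print(P.round(1),np.linalg.norm(P[0]-P[1]))
E
```

```text
[0.02705883 0.         0.         0.         0.        ] [401.90389915   0.         319.18073225]
blue [187, 151, 47, 46, 1060] [452.7  20.5] 19.1 in 1.0
orange [365, 264, 43, 31, 629] [ 502.1 -154. ] 17.0 in 0.38
orange [541, 368, 67, 58, 1782] [ 561.8 -372.8] 27.7 in 0.17
tub [229, 0, 215, 175, 24839] [570.7   1.4] 56.8 in 0.26
tub [165, 164, 17, 26, 108] [455.1  27.2] 6.3 in 0.56
tub [312, 186, 58, 38, 396] [515.8 -62.4] 18.0 in 0.38
tub [222, 230, 58, 35, 228] [456.  -42.1] 12.5 in 0.28
[[ 736.3 -120.8   95. ]
 [ 557.7 -169.9   95. ]] 185.26571637019597
```

```bash
python3 - <<'E'
from h import *
print(np.degrees(np.arctan2(-29.2-6.1,614.5-575.9)),np.hypot(35.3,38.6))
to([587,-4,180],-42)
E
```

```text
-42.443159053136334 52.307265269750054
pos [494.1 -72.7 243.7] zaz -42.0 shift [0.636 1.133 0.23 ]
turn [-0.0001 -0.      0.0001]
```

Call:
send_rows([
  [[0, 0.5, 0.1, 0, 0, 0], [0, 1, 0.23, 0, 0, 0], [0, 1, 0.23, 0, 0, 0]],
])

```text
time_s: 2.33
ee_pos: [580.3, -12.3, 243.1]
ee_rot: [138.8, 90.0, 97.0]
force: [0.0, 0.1, -0.6]
gripper_width: 0.4
```

Call:
send_rows([
  [[0.3, 0.13, 0, 0, 0, 0], [0.6, 0.13, 0, 0, 0, 0], [0.6, 0.13, 0, 0, 0, 0]],
])

```text
time_s: 2.7
ee_pos: [584.6, -4.2, 181.9]
ee_rot: [-134.1, 89.6, -176.1]
force: [-0.6, -0.1, -0.4]
gripper_width: 0.4
```

```bash
python3 - <<'E'
from h import *
to([587,-4,110],-42)
for n in ("wrist","top","scene"):
    p,d=env.grab_frame(n);cv2.imwrite(f"pics/{n}2.png",p[...,::-1]);
E
```

```text
pos [584.6  -4.2 181.9] zaz -42.0 shift [0.719 0.02  0.02 ]
turn [-0.     -0.0007  0.0007]
```

View pics/wrist2.png

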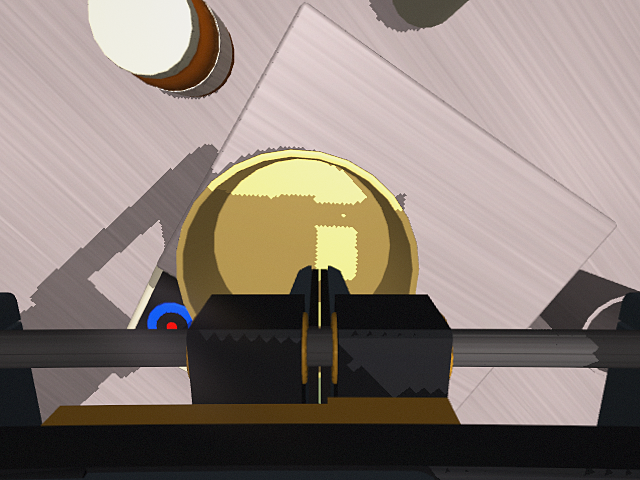

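View pics/top2.png

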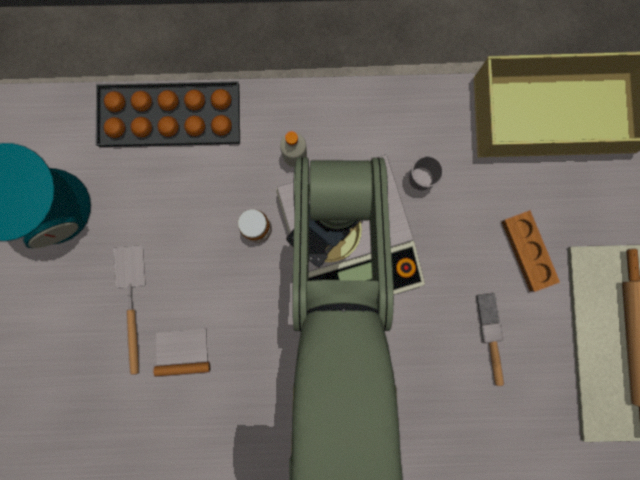

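The wrist view shows the tub rim as an arc from (177,255) over (300,150) to (418,255), with pan corners at (305,3) and (615,222). I'll fit both.

```bash
cat >> h.py <<'E'
def rim(p,c,box,z=150):
    h=cv2.cvtColor(p,cv2.COLOR_BGR2HSV);H,S,V=h[...,0].astype(int),h[...,1],h[...,2]
    m=((H>18)&(H<36)&(S>60)&(V>60));x0,y0,x1,y1=box
    pts=[]
    for u in range(x0,x1):
        r=np.flatnonzero(m[y0:y1,u])
        if len(r)>4:pts.append((u,r[0]+y0-.5))
    for v in range(y0,y1):
        r=np.flatnonzero(m[v,x0:x1])
        if len(r)>4:pts+= [(r[0]+x0-.5,v),(r[-1]+x0+.5,v)]
    P=plane(c,pts,z)[:,:2]
    rng=np.random.default_rng(0);best=None
    for _ in range(400):
        cc,r=circ(P[rng.choice(len(P),3,False)])
        if not 60<r<70:continue
        g=abs(np.linalg.norm(P-cc,axis=1)-r)<1
        if best is None or g.sum()>best.sum():best=g
    cc,r=circ(P[best]);print("rim",cc.round(1),r.round(1),best.mean().round(2));return cc
E
python3 - <<'E'
from h import *
c=env.get_calibration("wrist");p=cv2.imread("pics/wrist2.png")
rim(p,c,(165,140,430,265))
P=plane(c,[[305,3],[615,222]],95)[:,:2];print(P.round(1),np.linalg.norm(P[0]-P[1]));m=P.mean(0);d=(P[0]-P[1]);d/=np.linalg.norm(d);ex=np.array([d[1],-d[0]]);print(ex,m-95*ex)
E
```

```text
rim [579.6   6.2] 65.4 1.0
[[ 679.4  111.3]
 [ 743.6 -119.6]] 239.67898908467652
[0.96346246 0.2678434 ] [619.97523796 -29.5748353 ]
```

Call:
send_rows([
  [[0.25, 0.02, 0, 0, 0, 0], [0.5, 0.02, 0, 0, 0, 0], [0.6, 0.02, 0, 0, 0, 0], [0.7, 0.02, 0, 0, 0, 0], [0.7, 0.02, 0, 0, 0, 0]],
])

```text
time_s: 3.48
ee_pos: [588.6, -1.3, 114.1]
ee_rot: [1.6, 90.0, -40.3]
force: [0.0, -0.3, -0.2]
gripper_width: 0.6
```

```bash
python3 - <<'E'
from h import *
to([587,-4,110],-42);print(env.state()["force"])
p,d=env.grab_frame("scene");cv2.imwrite("pics/s3.png",cv2.resize(p[130:330,180:420,::-1],None,fx=3,fy=3))
E
```

```text
pos [588.6  -1.3 114.1] zaz -41.9 shift [ 0.041 -0.031  0.006]
turn [ 0.0003  0.     -0.    ]
[ 0.01261757 -0.28347426 -0.20823789]
```

View pics/s3.png

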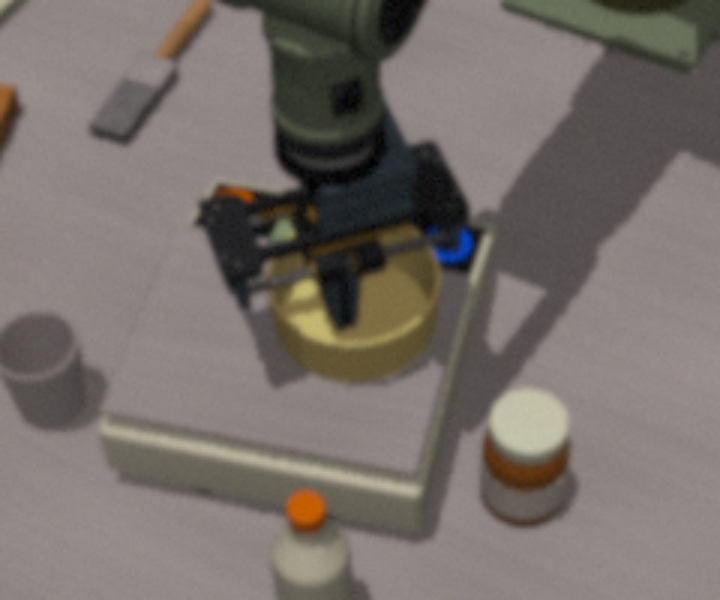

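Call:
send_rows([
  [[0, -0.02, 0.06, 0, 0, 0], [0, -0.02, 0.12, 0, 0, 0], [0, -0.02, 0.16, 0, 0, 0], [0, -0.02, 0.19, 0, 0, 0], [0, -0.02, 0.22, 0, 0, 0], [0, -0.02, 0.25, 0, 0, 0], [0, -0.02, 0.28, 0, 0, 0], [0, -0.02, 0.31, 0, 0, 0], [0, -0.02, 0.34, 0, 0, 0], [0, -0.02, 0.37, 0, 0, 0], [0, -0.02, 0.4, 0, 0, 0], [0, -0.02, 0.43, 0, 0, 0], [0, -0.02, 0.46, 0, 0, 0], [0, -0.02, 0.5, 0, 0, 0], [0, -0.02, 0.5, 0, 0, 0]],
])

```text
time_s: 5.4
ee_pos: [625.0, -36.5, 113.9]
ee_rot: [8.2, 89.9, -33.7]
force: [-0.6, -0.8, -0.1]
gripper_width: 0.2
```

```bash
python3 - <<'E'
from h import *
c=env.get_calibration("wrist");to([0,0,0]);print(env.state()["force"])
p,d=env.grab_frame("wrist");cv2.imwrite("pics/w4.png",p[...,::-1])
p,d=env.grab_frame("scene");cv2.imwrite("pics/s4.png",p[...,::-1])
E
```

```text
pos [625.  -36.5 113.9] zaz -41.9 shift [ 1.134 -3.903 -4.896]
[-0.64187274 -0.77340513 -0.12767982]
```

View pics/w4.png

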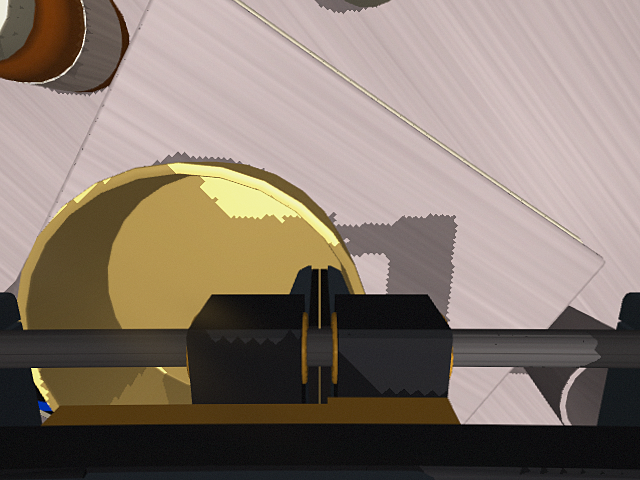

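The tub is now on the left of the wrist view, with its rim arc from (20,300) over (190,163) to (360,290). The fingers are at the right wall and the pan's right corner is at (604,262).

```bash
cat >> h.py <<'E'
EY=np.array([-.267,.9637]);EX=np.array([.9637,.267])
E
python3 - <<'E'
from h import *
c=env.get_calibration("wrist");p=cv2.imread("pics/w4.png")
t=rim(p,c,(10,150,380,290))
P=plane(c,[[235,0],[604,262]],95)[:,:2];print(P.round(1));d=P[0]-P[1];print(np.degrees(np.arctan2(-d[0],d[1])))
m=P[1]-95*EX+121*EY;print("pan mid",m.round(1),"rel",(t-m).round(1),"az",np.degrees(np.arctan2(*(m-t)[::-1])),np.linalg.norm(t-m))
E
```

```text
rim [591.6  -9.2] 68.4 0.78
[[ 683.8   82.7]
 [ 737.2 -118.9]]
14.834739318612145
pan mid [613.3 -27.7] rel [-21.7  18.4] az -40.33165110006342 28.452253269715335
```

Call:
send_rows([
  [[0, 0, 0.02, 0, 0, 0], [0, 0, 0.04, 0, 0, 0], [0, 0, 0.07, 0, 0, 0], [0, 0, 0.1, 0, 0, 0], [0, 0, 0.13, 0, 0, 0], [0, 0, 0.16, 0, 0, 0], [0, 0, 0.19, 0, 0, 0], [0, 0, 0.22, 0, 0, 0], [0, 0, 0.25, 0, 0, 0], [0, 0, 0.25, 0, 0, 0]],
])

```text
time_s: 6.75
ee_pos: [643.5, -53.1, 114.0]
ee_rot: [10.5, 89.9, -31.4]
force: [-0.9, 0.5, 0.7]
gripper_width: 0.2
```

Call:
send_rows([
  [[0, 0, -0.05, 0, 0, 0], [0, 0, -0.1, 0, 0, 0], [0, 0, -0.1, 0, 0, 0], [-0.3, 0, -0.1, 0, 0, 0], [-0.6, 0, -0.1, 0, 0, 0], [-1, 0, -0.1, 0, 0, 0], [-1, 0, -0.1, 0, 0, 0]],
])

```text
time_s: 7.62
ee_pos: [637.7, -46.2, 217.9]
ee_rot: [35.3, 89.5, -6.6]
force: [1.5, 0.4, -1.7]
gripper_width: 0.5
```

```bash
python3 - <<'E'
from h import *
to([0,0,0]);print(env.state()["force"])
p,d=env.grab_frame("wrist");cv2.imwrite("pics/w5.png",p[...,::-1])
p,d=env.grab_frame("scene");cv2.imwrite("pics/s5.png",p[...,::-1])
E
```

```text
pos [637.7 -46.2 217.9] zaz -41.9 shift [ 2.126 -3.924 -5.071]
[ 1.47660938  0.38062459 -1.74257051]
```

View pics/w5.png

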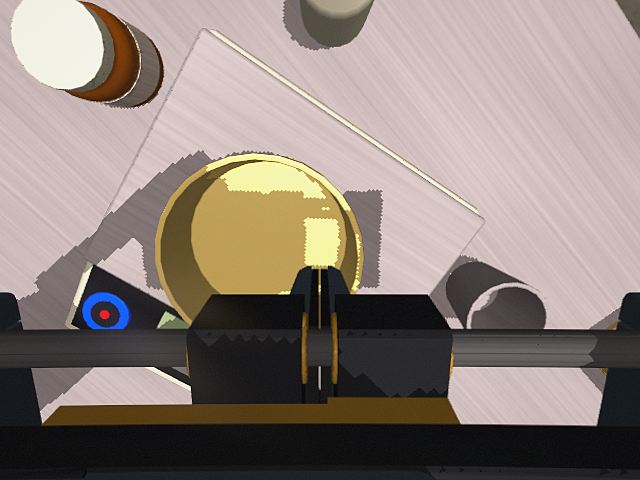

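The tub is nearer the middle of the pan now. I'll back the hand off, up high, for a full view.

Call:
send_rows([
  [[-0.3, -0.4, 0, 0, 0, 0], [-0.6, -0.8, 0, 0, 0, 0], [-1, -1, 0, 0, 0, 0], [-1, -1, 0, 0, 0, 0], [-1, -1, 0, 0, 0, 0]],
])

```text
time_s: 8.35
ee_pos: [568.4, -120.2, 312.1]
ee_rot: [-154.0, 89.8, 164.1]
force: [0.5, -0.0, -0.6]
gripper_width: 0.1
```

```bash
python3 - <<'E'
from h import *
to([0,0,0])
p,d=env.grab_frame("wrist");cv2.imwrite("pics/w6.png",p[...,::-1])
p,d=env.grab_frame("top");cv2.imwrite("pics/t6.png",p[...,::-1])
E
```

```text
pos [ 568.4 -120.2  312.1] zaz -41.9 shift [ 3.138 -2.896 -5.025]
```

View pics/w6.png

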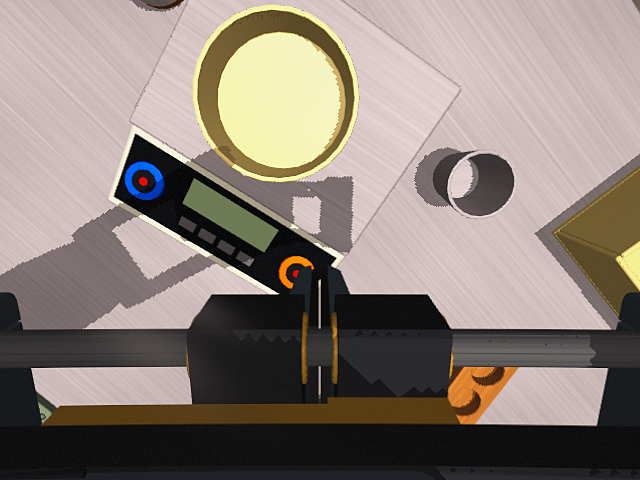

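View pics/t6.png

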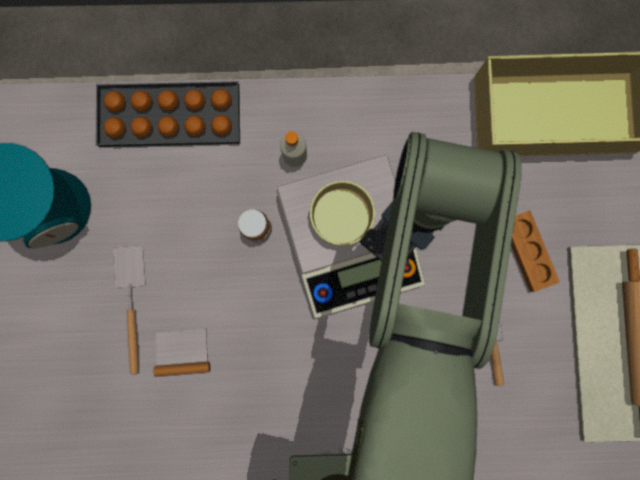

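Both views show the tub complete: top at about (343,214), wrist at about (276,93). Fitting it in each.

```bash
cat > m.py <<'E'
import sys
from h import *
def run(tp,wp):
    c=env.get_calibration("top")
    if tp:
        p=cv2.imread(tp);t=rim(p,c,(285,160,385,265));print("orig top method:");meas2=None
        p0=cv2.imread("pics/top0.png");print("t0");t0=rim(p0,c,(285,180,370,268))
        for m in((615.6,-29.3),(612.4,-29.8)):
            e=t-m;print(m,"tub-mid in scale axes",(e@EX).round(1),(e@EY).round(1))
    c=env.get_calibration("wrist");p=cv2.imread(wp);t=rim(p,c,(185,0,370,190))
    h=cv2.cvtColor(p,cv2.COLOR_BGR2HSV);H,S,V=h[...,0].astype(int),h[...,1],h[...,2]
    b,l=blobs((H>100)&(H<125)&(S>150)&(V>90));print(b[0][1]);B=plane(c,[[b[0][1][0]+b[0][1][2]/2-.5,b[0][1][1]+b[0][1][3]/2-.5]],69)[0,:2]
    print("blue",B.round(1));m=B+145*EX-92*EY;print("mid via blue",m.round(1));e=t-m;print((e@EX).round(1),(e@EY).round(1))
run(*sys.argv[1:])
E
python3 m.py pics/t6.png pics/w6.png; python3 - <<'E'
from h import *
c=env.get_calibration("wrist")
P=plane(c,[[460,89]],95)[0,:2];m=P-95*EX+121*EY;print(P.round(1),"mid via corner",m.round(1))
p,_=None,None
im=cv2.imread("pics/t6.png");cv2.imwrite("pics/z6.png",cv2.resize(im[140:330,260:440],None,fx=4,fy=3.1))
E
```

```text
rim [608.2 -21.7] 64.6 0.88
orig top method:
t0
rim [575.9   6. ] 64.3 0.94
(615.6, -29.3) tub-mid in scale axes -5.1 9.3
(612.4, -29.8) tub-mid in scale axes -1.9 8.9
rim [609.5 -21.3] 64.3 1.0
[124, 161, 41, 39, 780]
blue [453.5  21.3]
mid via blue [617.8 -28.6]
-6.0 9.2
[ 736.5 -119.3] mid via corner [612.6 -28.1]
```

View pics/z6.png

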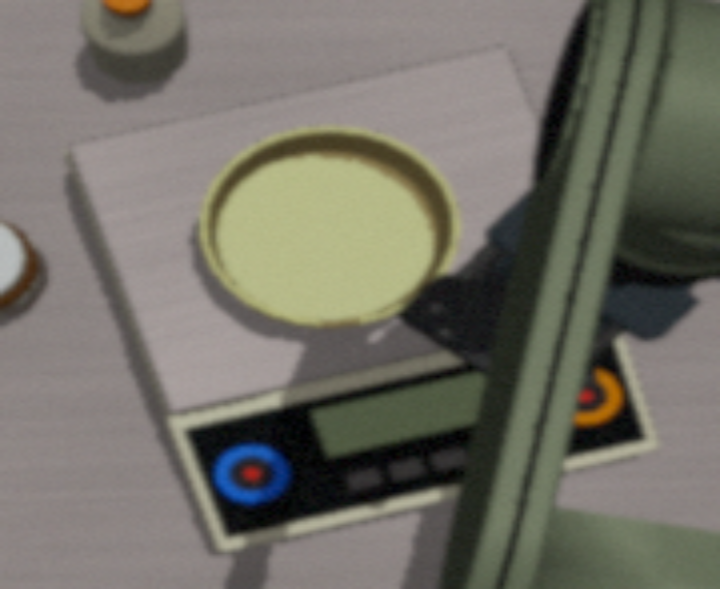

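```bash
python3 - <<'E'
from h import *
to([634,-43,212])
E
```

```text
pos [ 568.4 -119.9  311.6] zaz -41.9 shift [ 0.994  1.012 -0.021]
```

Call:
send_rows([
  [[0, 0.5, 0, 0, 0, 0], [0.3, 1, -0.02, 0, 0, 0], [0.7, 1, -0.02, 0, 0, 0], [1, 1, -0.02, 0, 0, 0], [1, 1, -0.02, 0, 0, 0], [1, 1, -0.02, 0, 0, 0]],
])

```text
time_s: 9.2
ee_pos: [634.8, -44.5, 214.5]
ee_rot: [35.3, 89.9, -6.6]
force: [0.7, -0.0, 1.2]
gripper_width: 0.5
```

```bash
python3 - <<'E'
from h import *
to([634,-43,114])
E
```

```text
pos [634.8 -44.5 214.5] zaz -41.9 shift [ 1.005  0.006 -0.016]
```

Call:
send_rows([
  [[0.3, 0, -0.01, 0, 0, 0], [0.6, 0, -0.01, 0, 0, 0], [0.8, 0, -0.01, 0, 0, 0], [0.9, 0, -0.01, 0, 0, 0], [1, 0, -0.01, 0, 0, 0], [1, 0, -0.01, 0, 0, 0], [1, 0, -0.01, 0, 0, 0]],
])

```text
time_s: 10.07
ee_pos: [634.0, -44.1, 114.8]
ee_rot: [33.5, 89.9, -8.4]
force: [0.1, -0.4, 0.7]
gripper_width: 0.2
```

```bash
python3 - <<'E'
from h import *
to([650.4,-60.7,114]);print(env.state()["force"])
E
```

```text
pos [634.  -44.1 114.8] zaz -41.9 shift [ 0.008 -0.014  0.233]
[ 0.12853628 -0.35175617  0.68506879]
```

Call:
send_rows([
  [[0, 0, 0.04, 0, 0, 0], [0, 0, 0.07, 0, 0, 0], [0, 0, 0.1, 0, 0, 0], [0, 0, 0.12, 0, 0, 0], [0, -0.01, 0.14, 0, 0, 0], [0, -0.01, 0.16, 0, 0, 0], [0, -0.01, 0.18, 0, 0, 0], [0, -0.015, 0.2, 0, 0, 0], [0, -0.015, 0.22, 0, 0, 0], [0, -0.015, 0.23, 0, 0, 0], [0, -0.015, 0.23, 0, 0, 0]],
])

```text
time_s: 11.45
ee_pos: [649.6, -60.7, 113.9]
ee_rot: [-23.4, 90.0, -65.2]
force: [-1.3, 0.9, 0.3]
gripper_width: 0.3
```

Call:
send_rows([
  [[0, 0, -0.05, 0, 0, 0], [0, 0, -0.1, 0, 0, 0], [0, 0, -0.15, 0, 0, 0], [0, 0, -0.15, 0, 0, 0], [-0.3, 0, -0.15, 0, 0, 0], [-0.6, 0, -0.15, 0, 0, 0], [-1, 0, -0.15, 0, 0, 0], [-1, 0, -0.15, 0, 0, 0]],
])

```text
time_s: 12.45
ee_pos: [640.4, -50.8, 217.9]
ee_rot: [35.0, 89.5, -6.9]
force: [-0.2, 0.5, -0.1]
gripper_width: 0.5
```

Call:
send_rows([
  [[-0.3, -0.4, 0, 0, 0, 0], [-0.6, -0.8, 0, 0, 0, 0], [-1, -1, 0, 0, 0, 0], [-1, -1, 0, 0, 0, 0], [-1, -1, 0, 0, 0, 0]],
])

```text
time_s: 13.08
ee_pos: [571.2, -124.7, 312.5]
ee_rot: [-154.5, 89.9, 163.6]
force: [0.4, 0.9, -0.7]
gripper_width: 0.4
```

```bash
python3 - <<'E'
from h import *
to([0,0,0])
p,d=env.grab_frame("wrist");cv2.imwrite("pics/w7.png",p[...,::-1])
p,d=env.grab_frame("top");cv2.imwrite("pics/t7.png",p[...,::-1])
p,d=env.grab_frame("scene");cv2.imwrite("pics/s7.png",p[...,::-1])
E
python3 m.py pics/t7.png pics/w7.png
```

```text
pos [ 571.2 -124.7  312.5] zaz -41.9 shift [ 3.137 -2.883 -5.078]
rim [614.4 -29.3] 64.6 0.89
orig top method:
t0
rim [575.9   6. ] 64.3 0.94
(615.6, -29.3) tub-mid in scale axes -1.2 0.3
(612.4, -29.8) tub-mid in scale axes 2.0 -0.0
rim [615.6 -28.8] 64.3 1.0
[119, 160, 41, 39, 795]
blue [453.4  20.9]
mid via blue [617.7 -29. ]
-1.9 0.8
```

View pics/w7.png

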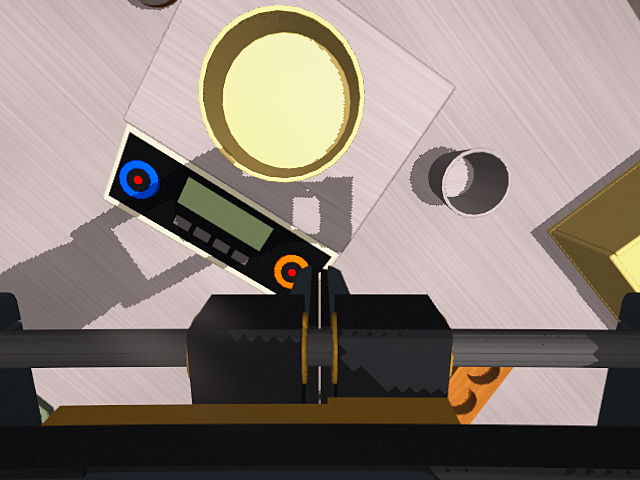

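The tub is within about 2 mm of the pan's middle by every estimate. Next is the tare sensor, at about (453,21).

```bash
python3 - <<'E'
from h import *
to([452.8,20.8,99])
E
```

```text
pos [ 571.3 -124.3  311.9] zaz -41.8 shift [ 2.135  0.294 -1.844]
```

Call:
send_rows([
  [[0, 0.1, -0.5, 0, 0, 0], [0, 0.2, -1, 0, 0, 0], [0, 0.29, -1, 0, 0, 0]],
])

```text
time_s: 13.6
ee_pos: [514.6, -34.3, 313.6]
ee_rot: [-154.5, 89.9, 163.8]
force: [1.0, -0.1, -0.0]
gripper_width: 0.6
```

Call:
send_rows([
  [[0, 0, -0.5, 0, 0, 0], [0, 0, -0.84, 0, 0, 0], [0.3, 0, -0.84, 0, 0, 0], [0.7, 0, -0.84, 0, 0, 0], [1, 0, -0.84, 0, 0, 0], [1, 0, -0.84, 0, 0, 0], [1, 0, -0.84, 0, 0, 0]],
])

```text
time_s: 14.48
ee_pos: [455.3, 19.4, 214.7]
ee_rot: [35.5, 89.9, -6.4]
force: [0.3, 0.1, 0.7]
gripper_width: 0.9
```

```bash
python3 - <<'E'
from h import *
to([452.8,20.8,99])
E
```

```text
pos [455.3  19.4 214.7] zaz -41.9 shift [ 1.157 -0.008 -0.029]
```

Call:
send_rows([
  [[0.3, -0.01, -0.03, 0, 0, 0], [0.6, -0.01, -0.03, 0, 0, 0], [0.85, -0.01, -0.03, 0, 0, 0], [0.85, -0.01, -0.03, 0, 0, 0]],
])

```text
time_s: 14.98
ee_pos: [451.2, 20.7, 128.9]
ee_rot: [-131.1, 89.9, -173.0]
force: [0.8, -0.3, 0.8]
gripper_width: 0.4
```

```bash
python3 - <<'E'
from h import *
to([452.8,20.8,99])
p,d=env.grab_frame("wrist");cv2.imwrite("pics/w8.png",p[...,::-1])
p,d=env.grab_frame("scene");cv2.imwrite("pics/s8.png",cv2.resize(p[130:330,180:420,::-1],None,fx=3,fy=3))
E
```

```text
pos [451.2  20.7 128.9] zaz -41.9 shift [0.299 0.012 0.012]
```

View pics/s8.png

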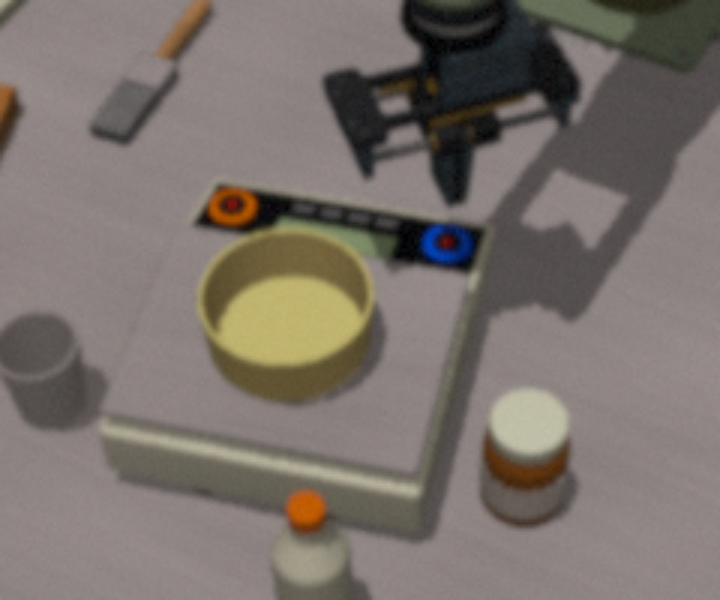

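View pics/w8.png

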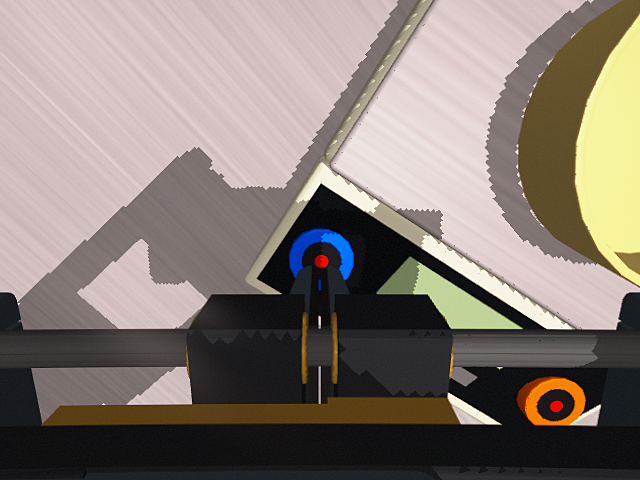

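The fingertips are right above the blue ring, at about (321,260) in the wrist view. I'll lower to about 30 mm above it and hold for 3 s or more.

Call:
send_rows([
  [[0.1, 0.01, 0.01, 0, 0, 0], [0.2, 0.01, 0.01, 0, 0, 0], [0.3, 0.01, 0.01, 0, 0, 0], [0.3, 0.01, 0.01, 0, 0, 0], [0.3, 0.01, 0.01, 0, 0, 0], [0.3, 0.01, 0.01, 0, 0, 0], [0.3, 0.01, 0.01, 0, 0, 0], [0.3, 0.01, 0.01, 0, 0, 0], [0.3, 0.01, 0.01, 0, 0, 0], [0.3, 0.01, 0.01, 0, 0, 0], [0.3, 0.01, 0.01, 0, 0, 0], [0.3, 0.01, 0.01, 0, 0, 0], [0.3, 0.01, 0.01, 0, 0, 0], [0.3, 0.01, 0.01, 0, 0, 0], [0.3, 0.01, 0.01, 0, 0, 0], [0.3, 0.01, 0.01, 0, 0, 0], [0.3, 0.01, 0.01, 0, 0, 0], [0.3, 0.01, 0.01, 0, 0, 0], [0.3, 0.01, 0.01, 0, 0, 0], [0.3, 0.01, 0.01, 0, 0, 0]],
])

```text
time_s: 17.58
ee_pos: [452.5, 20.8, 98.9]
ee_rot: [-22.6, 90.0, -64.5]
force: [0.8, 0.2, 0.4]
gripper_width: 0.5
```

```bash
python3 - <<'E'
from h import *
to([452.8,20.8,99]);print(env.state()["force"])
p,d=env.grab_frame("scene");cv2.imwrite("pics/s9.png",cv2.resize(p[130:330,180:420,::-1],None,fx=3,fy=3))
p,d=env.grab_frame("wrist");cv2.imwrite("pics/w9.png",p[...,::-1])
E
```

```text
pos [452.5  20.8  98.9] zaz -41.9 shift [-0.001  0.002  0.002]
[0.7648521  0.16043201 0.44452246]
```

View pics/s9.png

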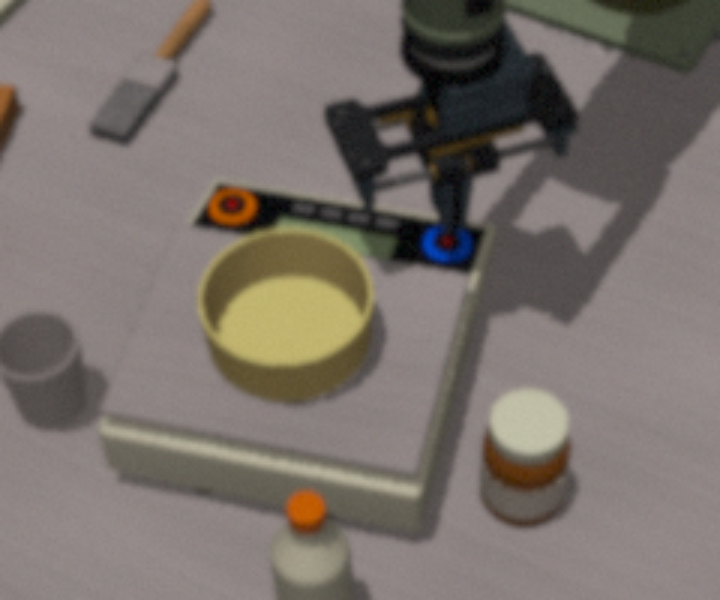

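View pics/w9.png

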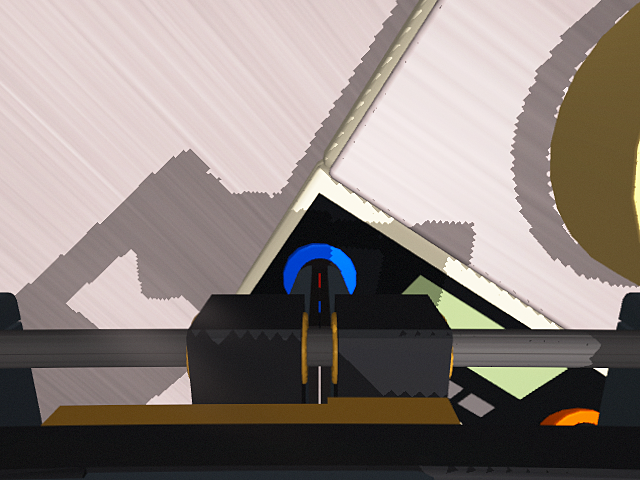

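The tips stay centred over the ring with no contact. I'll hold a little longer, then withdraw up and away.

Call:
send_rows([
  [[0, 0, 0, 0, 0, 0], [0, 0, 0, 0, 0, 0], [0, 0, 0, 0, 0, 0], [0, 0, 0, 0, 0, 0], [0, 0, 0, 0, 0, 0], [0, 0, 0, 0, 0, 0], [0, 0, 0, 0, 0, 0], [0, 0, 0, 0, 0, 0], [0, 0, 0, 0, 0, 0], [0, 0, 0, 0, 0, 0]],
])

```text
time_s: 18.92
ee_pos: [452.5, 20.8, 98.9]
ee_rot: [-65.7, 90.0, -107.6]
force: [-0.8, 0.0, -0.3]
gripper_width: 0.5
```

Call:
send_rows([
  [[-0.3, 0, 0, 0, 0, 0], [-0.7, 0, 0, 0, 0, 0], [-1, 0, 0, 0, 0, 0]],
])

```text
time_s: 19.3
ee_pos: [452.8, 20.8, 200.5]
ee_rot: [39.9, 89.9, -2.0]
force: [-0.7, 0.2, -0.3]
gripper_width: 0.2
```

Call:
send_rows([
  [[-0.4, 0, -0.3, 0, 0, 0], [-0.8, 0, -0.8, 0, 0, 0], [-1, 0, -1, 0, 0, 0]],
])

```text
time_s: 19.68
ee_pos: [377.0, 88.6, 301.1]
ee_rot: [59.6, 89.8, 17.8]
force: [-0.0, -0.1, -0.0]
gripper_width: 0.7
```

Call:
send_rows([
  [[0, 0, -0.5, 0, 0, 0], [0, 0, -1, 0, 0, 0], [0, 0, -1, 0, 0, 0], [0, 0, -1, 0, 0, 0], [0, 0, -1, 0, 0, 0]],
])

```text
time_s: 20.3
ee_pos: [304.4, 153.8, 298.8]
ee_rot: [-47.3, 90.0, -89.3]
force: [0.3, -0.4, -0.8]
gripper_width: 0.6
```

```bash
python3 - <<'E'
from h import *
to([0,0,0])
p,d=env.grab_frame("top");cv2.imwrite("pics/t10.png",p[...,::-1])
p,d=env.grab_frame("scene");cv2.imwrite("pics/s10.png",p[...,::-1])
c=env.get_calibration("top");p=cv2.imread("pics/t10.png");t=rim(p,c,(285,160,385,265))
for m in((615.6,-29.3),(612.4,-29.8)):
    e=t-m;print((e@EX).round(1),(e@EY).round(1))
E
```

```text
pos [304.4 153.8 298.8] zaz -42.0 shift [ 2.989 -3.179 -1.234]
rim [614.5 -29.2] 64.6 0.93
-1.0 0.4
2.2 0.0
```

View pics/t10.png

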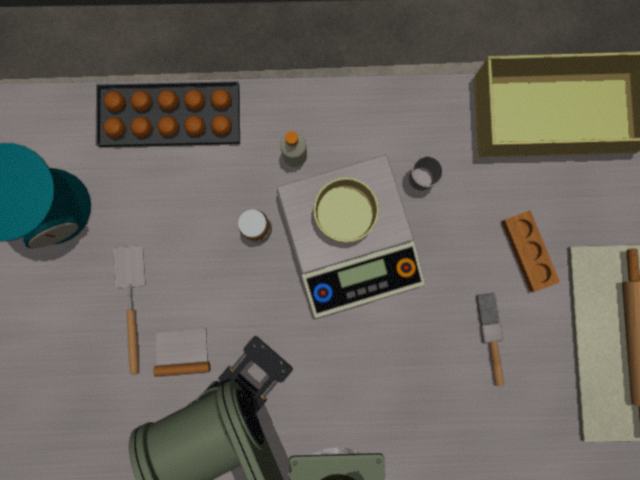

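View pics/s10.png

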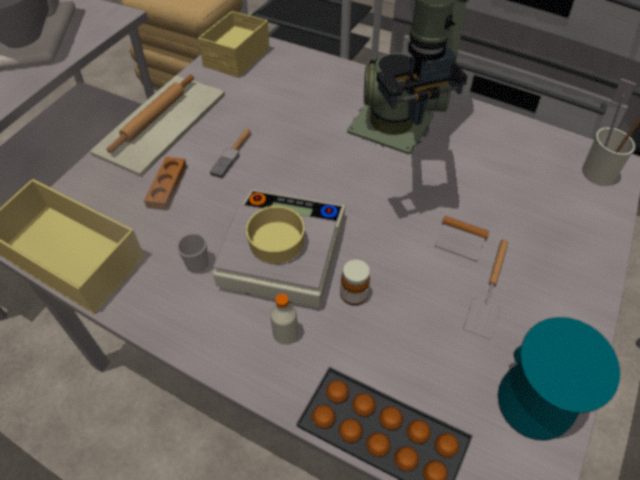

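The tub sits mid-pan at (345,211) in the top view. The bystanders are where they started and the hand is well clear, so I'm handing in.

```bash
python3 - <<'E'
from workcell import env
print(env.job_done(),env.state()["time_s"])
E
```

```text
the job is handed in; nothing more can be done
the job is handed in; nothing more can be done
```

I pushed the tub to the middle of the pan and tared the scale, then handed the job in at about 20 s. No verdict was reported.

- **Tub:** I slid it with the shut fingers pushing low on its inside wall, in two pushes with a re-measure between. The forces read at the end of each step were under about 2 N.
- **Tub position:** The last top view puts it within about 2 mm of the pan's middle. The two ways of finding the middle disagreed slightly. The sensor rings put the tub 1.0 mm in front of it, the pan corners 2.2 mm behind. Sideways the error was under 0.5 mm by either.
- **Tare:** I held the fingertips about 30 mm above the blue-ringed sensor for about 3.5 s without contact, then took the hand up and well away. I saw no display change that would confirm the tare, so I rely on the measured position and hold time.
- **Everything else:** The fingertips came nowhere near the orange-ringed sensor except far above it. The bystanders look unmoved in the last top and scene views.

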